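# Lock the capacitor into its twist-lock test holder

## Task

A capacitor stands in one of the two twist-lock test holders on the bench. Turn the collar of that holder clockwise (seen from above) by its ear until the ear points at the locked mark, the raised bar on the holder's foot, and leave it there. Leave the capacitor seated and upright, do not turn the collar of the empty holder, and do not disturb the other things on the bench.

Things in the scene. Friction and masses are not known exactly. Their poses are not given: they have to be found in the camera images.
- holder_full: The holder the capacitor stands in, fixed: round black foot 110 mm across, 14 high; grey tube 52 across, top 60 mm up, bore 39 wide with floor 18 mm up; bright collar. Two flat black arms, 20 wide, 10 high, reach 119 mm from the centre and carry the open mark (round steel stud) and locked mark (radial steel bar 22x8). Origin: centre of underside. In its frame stud at pi+0.7 rad, bar at pi-0.7.
- collar_full (a joint): Full holder's collar angle, rad: 0 with its ear at the open stud, growing clockwise from above, 1.4 with the ear at the locked bar; range -0.2 to 1.9, so no stop at the mark. Stays where left; friction about 1.5 N at the ear. Captive, 80 mm across, 34 to 56 mm above the bench; its one ear is a radial bar 12 mm wide, 38 to 52 mm above the bench, out to 92 mm from the centre.
- ear_full (a point): Point in the middle of the ear of the full holder's collar, 75 mm from the collar's axis, 45 mm above the bench; turns with the collar. A good place to push.
- mark_full (a point): Middle of the top of the full holder's locked mark (steel bar), 107 mm from the axis, 22 mm above the bench. The open mark, a stud 12 mm across, 20 mm high, lies 80 degrees (1.4 rad) round from it at 106 mm from the axis.
- holder_empty: The second holder, the same in every way but with nothing in its bore. Origin and axes as for the full one. The two stand about 0.25 to 0.42 m apart; either may be on the left.
- collar_empty (a joint): Angle of the empty holder's collar, rad, values as for the full one. To be left alone.
- ear_empty (a point): Point in the middle of the ear of the empty holder's collar, 75 mm from its axis, 45 mm above the bench.
- capacitor: Dark blue can capacitor, 35 mm across, 56 mm high with a light top that carries two small terminals, about 70 g, standing loosely in the full holder's bore; its top is 74 mm above the bench. Origin: centre of its underside; z up along the can.
- film_capacitor: Bystander: small yellow block capacitor, 11 x 26 x 18 mm, loose on the bench near the bench's front edge between the holders. Origin: centre of its underside.
- relay: Bystander: clear relay on a black foot, 21 x 28 x 38 mm, loose, beyond the holders. Origin: centre of its underside.
- solder_spool: Bystander: spool of solder with green flanges, 56 mm across, 48 mm high, loose, upright, to the right of the holders. Origin: centre of its underside.
- side_cutter: Bystander: side cutter with red handles, 45 x 133 x 14 mm, lying loose to the right of the holders. Origin: centre of its underside.
Things that resemble listed ones, but are neither listed nor needed, are in the scene too. Leave any brown or pink look-alike of the capacitor alone.

How it is judged:
By the outcome, as a careful person would: the job done as asked, in the order asked, and still so for the second after the job is handed in, with the robot touching nothing.
It also fails if it takes over 38 s, if anything falls off the work surface, if the arm or the gripper's body presses on something with over 40 N, if the wrist force passes 120 N, or if a joint passes its speed limit or range.

## Robot

A 6-joint arm with a two-finger parallel gripper is mounted at the origin on a cart in front of the work surface, level with it; the furniture and walls round the work are solid. World frame = base frame: x ahead of the robot, y to its left, z up, the work surface at z = 0. Lengths are in m, angles in rad, forces in N, time in s.
With the tool pointing down it reaches from about 0.4 to 0.925 m from the base axis. Payload 3.4 kg.
Tool frame: the origin (TCP) lies at the very end of the fingers, on their centre line; the grasp point (between the pads) lies 19 mm behind it (env.pinch_z is the distance from the TCP to the grasp point, in m); z points along the fingers, y is the direction in which the jaws open and shut (so a half turn about z gives the same grasp; the last joint's range is limited). The gripper opens to 85 mm and grips with 20 to 120 N. Pads are 22 mm wide; open, the fingers measure 114 mm over their backs; the gripper's body (76 mm by 85 mm) begins 54 mm behind the grasp point. The pads swing forward as they close: fully open they stand 13 mm farther back than shut.
Start: joints at [-1.413, 0.307, 1.506, -0, 1.328, -0.073], TCP at [0.132, -0.56, 0.2] pointing down, gripper open.
Joint ranges: [-3.12, 3.12], [-1.05, 2.28], [0.14, 2.33], [-1.42, 4.57], [0.1, 2.73], [-2.68, 2.68]. Speed limits (rad/s): [2.57, 2.57, 3.14, 3.14, 3.14, 3.14].

## Interface

Orientations are given as a unit quaternion [w, x, y, z].
In Python, from bench import observe, viewer, env gives the robot as it stands.
- The arm moves only by the tool servo_tool, never from a script. Its argument "steps" is a list of rows, each a list of 3 entries, a list of its own where there are three numbers: the turn, a rotation vector about the world's x, y, z in units of 5 degrees (1.0 is 5 degrees), then the shift along the world's x, y, z in units of 30 mm (1.0 is 30 mm), then the finger opening in mm, from 0 to 85.4. In form: [[[wx, wy, wz], [dx, dy, dz], hand], ...]. A call has 1 to 12 rows; each row shifts and turns the pose as measured when the row begins; what a row does not reach is not made up. A row lasts 1/12 s, in which the tool goes at most 41.7 mm and 7.16 degrees, less where a joint would pass 70% of its speed; a pose out of reach is approached as far as the arm can. A call is refused whole if a number of a shift passes 1 or a number of a turn 1, either way. A call with a gripper value outside its range is refused whole. The fingers move at their own pace and stop on an object; "newtons" is the grip in N (left out, the last holds). Time passes only in rows, so rows that do not move let the fingers close. It gives the time, the measured TCP pose, the force and the opening at its end, in the units of the state.
- observe(): the state, without advancing time (a new reading comes with each control period).
- viewer.capture(name): name is "side" or "top" or "wrist"; returns the picture (384x512x3 uint8, red, green, blue); there is no depth.
- viewer.camera_info(name): a dict with "camera_matrix" (3x3 intrinsics, pixels), "rvec" (rotation vector, rad) and "tvec" (3), from world to camera coordinates, as OpenCV has them. Camera axes: x right, y down, z forward; pixel columns grow to the right and rows downward; lengths in m; the calibration is good to about 2 mm. The wrist camera is an equidistant fisheye: a pixel r from the principal point sees the ray r / f radians off the axis. A picture is of the moment at which its call begins: read the wrist's pose just before it. camera_info takes no time and is no camera call; for the wrist camera it gives the pose at the moment of the call.
- env.close_job(): hands the job in, once; it reports no verdict.
Trained networks look in the newest picture that a camera, given by its name, has taken for a name from the list of things; names that differ only in an ending like _2 or _b are one class to them, and where a whole thing is asked for, a point or a joint stands for the part that bears it (a point fixed in the world has none). Each returns a list of dicts, best first, with "confidence" (0 to 1); they miss things now and then, are a little off and sometimes report something else, mostly with a low value. They report only what shows in the picture. A call takes as long as a camera call. They do not tell look-alikes from the thing itself.
- viewer.regions_of(camera, label): "mask" (384x512 bool, what is visible of it) and "bbox" ([left, top, right, bottom] in pixels, round what is visible of it).
- viewer.landmark_of(camera, label): "pixel" ([column, row] in pixels: a listed point, or the origin of a listed thing).
The state is a dict: "time_s": time; "joints": joint angles; "joint_velocities": joint speeds; "joint_torque": joint torques, N m; "tool_pos": TCP position; "eef_rot": TCP orientation; "ft_force": force on the tool from outside, world axes, zero at the start; "moment": the same for the moment, N m; "gripper_width": opening from 0.0 (shut) to 1.0 (fully open).
Only numpy, scipy, OpenCV 4.12 (cv2) and the standard library are available. Lean on these libraries where they do the work, as an engineer would, in place of code of your own. Each camera call takes 0.05 s, during which the arm holds its last target. There are 200 camera calls.

## Working session

There is one attempt and no reset: what is moved stays moved. The work goes in short steps, Python scripts to look and compute and a tool call to move; the robot and the scene stay as the last step left them, time stands still between calls to the robot, and variables do not carry over. Pictures are saved under pics/ and viewed, about 8 in all and at most 12, crops included, and the job is handed in when it is done.

Besides the shell and the picture viewer there is one more tool, called after "Call:" as name(argument=value, ...) on one line, values as JSON. servo_tool: Moves the arm, as the interface text tells. Its arguments: {"type":"object","properties":{"steps":{"type":"array","items":{"type":"array"}},"newtons":{"type":"number"}},"required":["steps"]}

```bash
mkdir -p pics
cat > h.py <<'E'
import numpy as np,cv2
from bench import observe,viewer,env
def ray(cam,px):
    c=viewer.camera_info(cam);K=np.array(c["camera_matrix"],float).reshape(3,3);R=cv2.Rodrigues(np.array(c["rvec"],float))[0];t=np.array(c["tvec"],float).ravel()
    u=np.array([(px[0]-K[0,2])/K[0,0],(px[1]-K[1,2])/K[1,1]])
    if cam=="wrist":
        r=np.linalg.norm(u);d=np.r_[u/max(r,1e-9)*np.sin(r),np.cos(r)]
    else: d=np.r_[u,1]
    return -R.T@t,R.T@d
def at(cam,px,z):
    o,d=ray(cam,px);return o+d*(z-o[2])/d[2]
E
python3 - <<'E'
from h import *
for c in("top","side"):
    im=viewer.capture(c);cv2.imwrite(f"pics/{c}0.png",im[:,:,::-1])
    for l,z in(("holder_full",0),("holder_empty",0),("ear_full",.045),("ear_empty",.045),("mark_full",.022),("capacitor",.018),("relay",0),("film_capacitor",0),("solder_spool",0),("side_cutter",0)):
        for r in viewer.landmark_of(c,l)[:4]: print(c,l,np.round(r["pixel"],1),round(r["confidence"],2),np.round(at(c,r["pixel"],z),3))
E
```

```text
top holder_full [289.2 192.8] 0.89 [ 0.533 -0.326  0.   ]
top holder_empty [140.4 180. ] 0.74 [0.559 0.089 0.   ]
top ear_full [300.3 217.3] 0.76 [ 0.466 -0.351  0.045]
top ear_empty [140.7 208.8] 0.72 [0.479 0.073 0.045]
top mark_full [262.9 223. ] 0.7 [ 0.448 -0.253  0.022]
top capacitor [229.2 200.2] 0.68 [ 0.508 -0.159  0.018]
top capacitor [291.7 153.3] 0.56 [ 0.641 -0.329  0.018]
top capacitor [287.2 192.4] 0.5 [ 0.533 -0.318  0.018]
top capacitor [242.1 176.5] 0.47 [ 0.574 -0.193  0.018]
top relay [264.8 147.1] 0.63 [ 0.66  -0.255  0.   ]
top film_capacitor [213.3 249.5] 0.61 [ 0.371 -0.119  0.   ]
top solder_spool [343.3 173.6] 0.97 [ 0.591 -0.477  0.   ]
top side_cutter [375.7 223.4] 0.73 [ 0.453 -0.569  0.   ]
side holder_full [254.  223.7] 0.91 [ 0.531 -0.314  0.   ]
side holder_empty [259.8 138.9] 0.73 [0.553 0.082 0.   ]
side ear_full [227.2 219.6] 0.94 [ 0.462 -0.34   0.045]
side ear_empty [221.3 204.6] 0.31 [ 0.443 -0.286  0.045]
side mark_full [222.9 204.2] 0.87 [ 0.445 -0.261  0.022]
side capacitor [243.8 184.4] 0.78 [ 0.501 -0.175  0.018]
side capacitor [298.2 230.5] 0.68 [ 0.645 -0.354  0.018]
side capacitor [270.6 196.1] 0.63 [ 0.578 -0.225  0.018]
side capacitor [258.1 219.7] 0.44 [ 0.542 -0.316  0.018]
side relay [303.5 207.8] 0.7 [ 0.67  -0.254  0.   ]
side relay [207.7 175.5] 0.19 [ 0.389 -0.113  0.   ]
side film_capacitor [207.1 173.5] 0.61 [ 0.386 -0.104  0.   ]
side solder_spool [283.4 273.4] 0.6 [ 0.6   -0.473  0.   ]
side side_cutter [219.1 306. ] 0.64 [ 0.452 -0.559  0.   ]
```

View pics/top0.png

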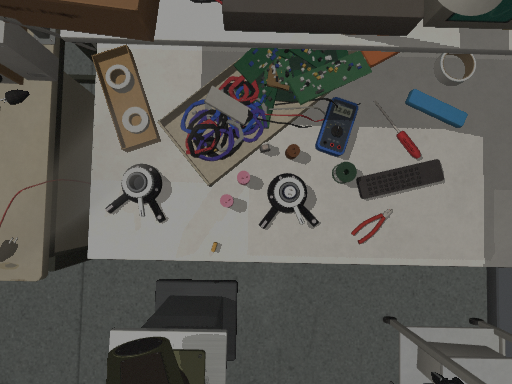

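View pics/side0.png

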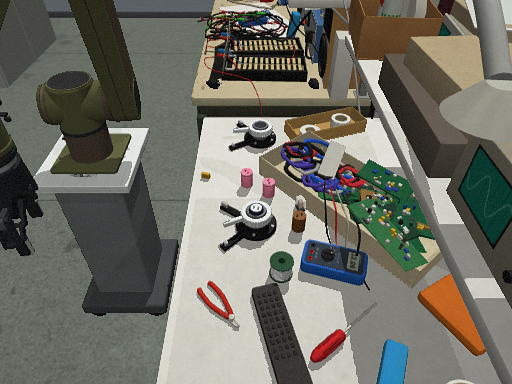

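Run:
```python
from h import *
a=cv2.imread("pics/top0.png")[130:260,205:345];b=cv2.imread("pics/side0.png")[160:270,190:330]
r=lambda i:cv2.resize(i,(400,int(400*i.shape[0]/i.shape[1])),interpolation=cv2.INTER_CUBIC)
a,b=r(a),r(b);h=min(len(a),len(b));cv2.imwrite("pics/crop1.png",np.hstack([a[:h],b[:h]]))
s=observe();print(s["tool_pos"],s["eef_rot"],s["gripper_width"],s["ft_force"])
from scipy.spatial.transform import Rotation as R
q=s["eef_rot"];print(R.from_quat(np.r_[q[1:],q[0]]).as_matrix().round(3))
```

```text
[ 0.13208923 -0.55960899  0.19952161] [-8.89312293e-06  9.93290297e-01  1.15647682e-01 -1.44958631e-06] 1.002745940533483 [-0.19989795 -0.41110631  0.24866875]
[[ 0.973  0.23  -0.   ]
 [ 0.23  -0.973  0.   ]
 [-0.    -0.    -1.   ]]
```

View pics/crop1.png

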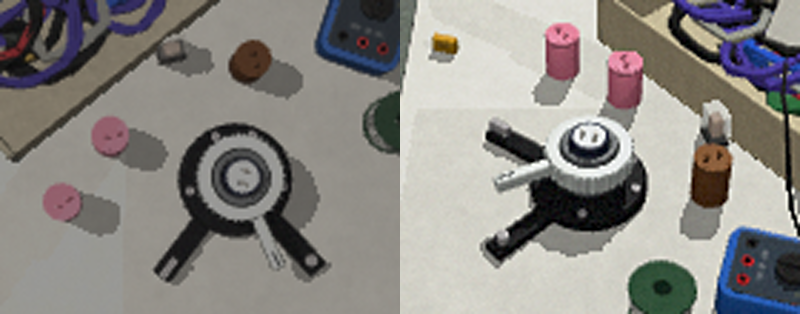

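The candidates in the top view are:
- Right holder at (289,193): its bore holds a dark can with a light top and two terminals.
- Left holder at (140,182): its bore is open.
- Pink cans at (229,201) and (243,178), and a brown can at (292,152): these are look-alikes.

The crop confirms the right holder is the full one. Its bar is on the lower-left arm, its stud on the lower-right arm, and its ear lies nearer the stud. I'll move above the ear and look with the wrist camera.

Call:
servo_tool(steps=[[[0, 0, 0.1], [0.9, 0.6, 0], 40], [[0, 0, 0.1], [0.9, 0.6, 0], 40], [[0, 0, 0.1], [0.9, 0.6, 0], 40], [[0, 0, 0.1], [0.9, 0.6, 0], 40], [[0, 0, 0.1], [0.9, 0.6, 0], 40], [[0, 0, 0.1], [0.9, 0.6, 0], 40], [[0, 0, 0.1], [0.9, 0.6, 0], 40], [[0, 0, 0.1], [0.9, 0.6, 0], 40], [[0, 0, 0.1], [0.9, 0.6, 0], 40], [[0, 0, 0.1], [0.9, 0.6, 0], 40], [[0, 0, 0.1], [0.9, 0.6, 0], 40], [[0, 0, 0], [0, 0, 0], 40]])

```text
time_s: 2.1
tool_pos: [0.4392, -0.3548, 0.2004]
eef_rot: [0.003, 0.987, 0.161, 0.001]
ft_force: [-0.5, -0.2, 0.8]
gripper_width: 0.467
```

```bash
cat > look.py <<'E'
import sys
from h import *
from scipy.spatial.transform import Rotation as R
s=observe();q=s["eef_rot"];M=R.from_quat(np.r_[q[1:],q[0]]).as_matrix()
print(np.round(s["time_s"],2),np.round(s["tool_pos"],4),"yaw y",round(np.arctan2(M[1,1],M[0,1]),3),"tilt",M[:,2].round(3),s["gripper_width"],np.round(s["ft_force"],1))
im=viewer.capture("wrist");cv2.imwrite(f"pics/{sys.argv[1]}.png",im[:,:,::-1])
for l,z in(("holder_full",0),("ear_full",.045),("mark_full",.022),("capacitor",.018)):
    for r in viewer.landmark_of("wrist",l)[:2]: print(l,np.round(r["pixel"],1),round(r["confidence"],2),np.round(at("wrist",r["pixel"],z),4))
E
python3 look.py w1
```

```text
2.1 [ 0.4392 -0.3548  0.2004] yaw y -1.247 tilt [ 0.003 -0.005 -1.   ] 0.4673487387840369 [-0.5 -0.2  0.8]
holder_full [249.3  86. ] 0.61 [ 0.5274 -0.321   0.    ]
ear_full [257.  142.3] 0.97 [ 0.4664 -0.3511  0.045 ]
mark_full [178.1 138.2] 0.83 [ 0.4397 -0.2606  0.022 ]
mark_full [249.   82.5] 0.3 [ 0.5279 -0.3216  0.022 ]
capacitor [250.1  80.8] 0.94 [ 0.5304 -0.3224  0.018 ]
capacitor [124.1  69.2] 0.92 [ 0.5036 -0.1653  0.018 ]
```

View pics/w1.png

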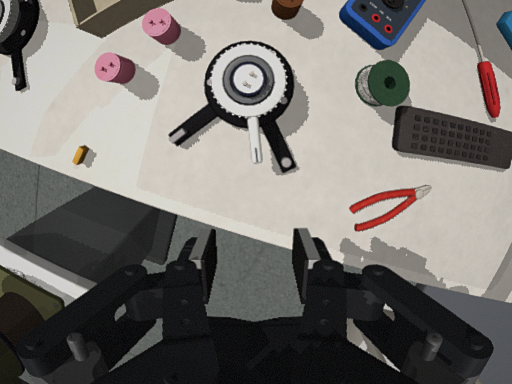

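The wrist view shows the stud at (287,162), the bar at about (179,136), the ear tip at about (257,162), and the can top at (249,79). Next I'll fit the holder pose.

```bash
cat > fit.py <<'E'
from h import *
from scipy.optimize import least_squares
def fit(bar,stud,cap,ear):
    B,S,C,E=[at("wrist",p,z)[:2] for p,z in((bar,.022),(stud,.020),(cap,.074),(ear,.045))]
    f=lambda v:np.r_[v[:2]+.107*np.array([np.cos(v[2]),np.sin(v[2])])-B,v[:2]+.106*np.array([np.cos(v[2]+1.4),np.sin(v[2]+1.4)])-S,v[:2]-C]
    o=least_squares(f,[.53,-.32,2.5]);c=o.x[:2];d=E-c
    print("B,S,C,E",B.round(4),S.round(4),C.round(4),E.round(4));print("res mm",(o.fun*1000).round(1),"centre",c.round(4),"bar ang",o.x[2].round(3))
    ea=np.arctan2(d[1],d[0])%(2*np.pi);print("ear ang",ea.round(3),"r",np.linalg.norm(d).round(4),"to go cw",(ea-o.x[2]).round(3))
E
python3 - <<'E'
from fit import *
fit((178.5,136.5),(287,162),(249,79),(257,142.3))
for n in ("holder_full","capacitor","ear_full"):
    for r in viewer.regions_of("wrist",n)[:2]: print(n,r["bbox"],round(r["confidence"],2))
E
```

```text
B,S,C,E [ 0.4416 -0.2608] [ 0.4518 -0.3952] [ 0.5266 -0.3229] [ 0.4655 -0.3519]
res mm [-0.5  1.1 -0.4 -1.3  0.9  0.2] centre [ 0.5275 -0.3227] bar ang 2.511
ear ang 3.581 r 0.0686 to go cw 1.071
capacitor [93.5, 50.6, 136.4, 81.9] 0.86
capacitor [231.2, 63.0, 265.6, 97.1] 0.7
ear_full [211.6, 39.2, 285.0, 166.0] 0.78
ear_full [231.1, 61.2, 264.7, 96.0] 0.24
```

Call:
servo_tool(steps=[[[0, 0, 0.5], [0.25, 0, -0.7], 40], [[0, 0, 0.5], [0.25, 0, -0.7], 40], [[0, 0, 0.1], [0, 0, -0.7], 40], [[0, 0, 0], [0, 0, -0.7], 40], [[0, 0, 0], [0, 0, -0.7], 40], [[0, 0, 0], [0, 0, 0], 40]])

```text
time_s: 3.0
tool_pos: [0.4458, -0.3657, 0.0954]
eef_rot: [0.007, 0.979, 0.202, 0.002]
ft_force: [0.1, 0.6, -0.3]
gripper_width: 0.466
```

```bash
python3 look.py w2
```

```text
3.0 [ 0.4458 -0.3657  0.0954] yaw y -1.164 tilt [ 0.006 -0.013 -1.   ] 0.46598968797720997 [ 0.1  0.6 -0.3]
ear_full [242.4 166.3] 0.85 [ 0.4685 -0.3505  0.045 ]
mark_full [136.2 140.9] 0.87 [ 0.4502 -0.2559  0.022 ]
capacitor [242.9  72.5] 0.75 [ 0.5399 -0.3208  0.018 ]
capacitor [80.4 48.7] 0.6 [ 0.5118 -0.1644  0.018 ]
```

View pics/w2.png

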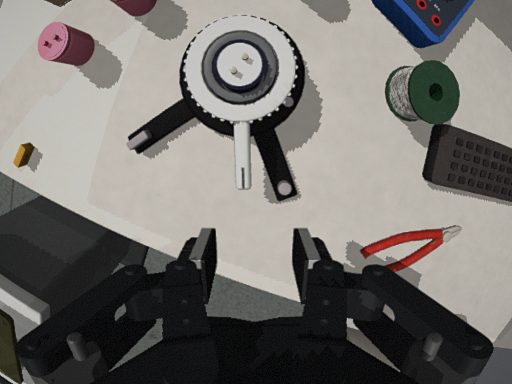

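The picture now puts the bar at (138,139), the stud at (285,188), the can top at about (241,66), and the ear running from (241,125) to (244,187). The TCP drifted about 1 cm in y, so I'll refit.

Run:
```python
from fit import *
fit((138,140),(285,188),(241,66),(242.7,166))
fit((138,140),(285,188),(241,66),(243.5,185))
```

```text
B,S,C,E [ 0.4518 -0.2572] [ 0.4619 -0.3949] [ 0.5368 -0.3216] [ 0.4696 -0.3511]
res mm [-0.3 -0.6 -0.6  0.2  0.9  0.3] centre [ 0.5377 -0.3212] bar ang 2.507
ear ang 3.556 r 0.0743 to go cw 1.049
B,S,C,E [ 0.4518 -0.2572] [ 0.4619 -0.3949] [ 0.5368 -0.3216] [ 0.4558 -0.3577]
res mm [-0.3 -0.6 -0.6  0.2  0.9  0.3] centre [ 0.5377 -0.3212] bar ang 2.507
ear ang 3.56 r 0.0897 to go cw 1.053
```

Call:
servo_tool(steps=[[[0.15, 0.07, 0], [0.35, 0.25, 0], 40], [[0, 0, 0], [0.3, 0.2, 0], 40], [[0, 0, 0], [0, 0, 0], 40]])

```text
time_s: 3.5
tool_pos: [0.4727, -0.3559, 0.105]
eef_rot: [0.007, 0.979, 0.201, 0.006]
ft_force: [0.6, 0.1, -0.6]
gripper_width: 0.467
```

Call:
servo_tool(steps=[[[0.13, 0.17, 0], [-0.2, 0.1, -0.5], 40], [[0, 0, 0], [0, 0, -0.5], 40], [[0, 0, 0], [0, 0, 0], 40], [[0, 0, 0], [0, 0, 0], 40]])

```text
time_s: 3.83
tool_pos: [0.469, -0.3519, 0.0747]
eef_rot: [0.0, 0.979, 0.204, -0.0]
ft_force: [-0.0, 0.4, -0.1]
gripper_width: 0.468
```

Call:
servo_tool(steps=[[[0, 0, 0], [-0.1, 0, -0.4], 40], [[0, 0, 0], [0, 0, -0.4], 40], [[0, 0, 0], [0, 0, -0.4], 40], [[0, 0, 0], [0, 0, 0], 40], [[0, 0, 0], [0, 0, 0], 40]])

```text
time_s: 4.25
tool_pos: [0.4655, -0.3516, 0.038]
eef_rot: [-0.0, 0.979, 0.204, -0.001]
ft_force: [0.1, 0.9, 0.6]
gripper_width: 0.467
```

```bash
python3 look.py w3
```

```text
4.25 [ 0.4655 -0.3516  0.038 ] yaw y -1.16 tilt [-0.002 -0.    -1.   ] 0.4673491483911091 [0.1 0.9 0.6]
holder_full [249.9 223.2] 0.72 [ 0.4492 -0.3548  0.    ]
ear_full [250.5 219.8] 0.69 [ 0.4682 -0.348   0.045 ]
capacitor [249.1  97.4] 0.85 [ 0.5349 -0.3181  0.018 ]
capacitor [124.5   0.7] 0.76 [ 0.5693 -0.2077  0.018 ]
```

View pics/w3.png

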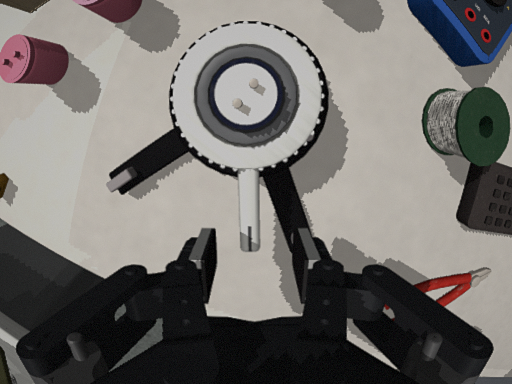

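The ear is centred between the fingers at column 250, with its tip at row 250. I'll close loosely round it and start along the arc.

Call:
servo_tool(steps=[[[0, 0, 0], [0, 0, 0], 17], [[0, 0, 0], [0, 0, 0], 17], [[0, 0, 0], [0, 0, 0], 17], [[0, 0, -0.4], [-0.03, 0.08, 0], 17], [[0, 0, -0.8], [-0.06, 0.17, 0], 17], [[0, 0, -0.8], [-0.05, 0.17, 0], 17], [[0, 0, 0], [0, 0, 0], 17]], newtons=20)

```text
time_s: 5.08
tool_pos: [0.4633, -0.3407, 0.0415]
eef_rot: [0.003, 0.993, 0.114, 0.001]
ft_force: [-1.0, 0.0, -0.2]
gripper_width: 0.195
```

```bash
cat > st.py <<'E'
from h import *
from scipy.spatial.transform import Rotation as R
s=observe();q=s["eef_rot"];M=R.from_quat(np.r_[q[1:],q[0]]).as_matrix()
c=np.array([.5355,-.320]);p=s["tool_pos"];d=p[:2]-c;a=np.arctan2(d[1],d[0])%(2*np.pi)
y=np.arctan2(M[1,1],M[0,1]);print("t",round(s["time_s"],2),"pos",np.round(p,4),"r",np.linalg.norm(d).round(4),"ang",a.round(3),"yaw as ear ang",round((y+1.5*np.pi),3),"tilt",M[:,2].round(3),"F",np.round(s["ft_force"],1),"w",round(s["gripper_width"]*85.4,1))
w=np.array([-M[1,2],M[0,2]])/np.deg2rad(5);print("tilt fix units",w.round(2))
for t in(a-.3,a-.6,2.508):
    e=(c+.0768*np.array([np.cos(t),np.sin(t)])-p[:2])/.03;print("to ang",round(t,3),"units",e.round(2),"turn",((t-y-1.5*np.pi)/np.deg2rad(5)).round(2),"dz",((.038-p[2])/.03).round(2))
E
python3 st.py
```

```text
t 5.08 pos [ 0.4633 -0.3407  0.0415] r 0.0751 ang 3.421 yaw as ear ang 3.37 tilt [ 0.003 -0.006 -1.   ] F [-1.   0.  -0.2] w 16.6
tilt fix units [0.07 0.03]
to ang 3.121 units [-0.15  0.74] turn -2.85 dz -0.12
to ang 2.821 units [-0.02  1.5 ] turn -6.29 dz -0.12
to ang 2.508 units [0.34 2.21] turn -9.88 dz -0.12
```

Call:
servo_tool(steps=[[[0.07, 0.03, -0.5], [-0.05, 0.17, -0.1], 17], [[0, 0, -0.7], [-0.05, 0.18, -0.05], 17], [[0, 0, -0.7], [-0.03, 0.19, -0.03], 17], [[0, 0, -0.6], [-0.02, 0.18, -0.02], 17], [[0, 0, 0], [0, 0, 0], 17]])

```text
time_s: 5.5
tool_pos: [0.4599, -0.3202, 0.0364]
eef_rot: [0.001, 1.0, 0.005, 0.001]
ft_force: [0.6, 0.9, -0.8]
gripper_width: 0.198
```

```bash
python3 st.py
```

```text
t 5.5 pos [ 0.4599 -0.3202  0.0364] r 0.0756 ang 3.144 yaw as ear ang 3.152 tilt [ 0.002 -0.002 -1.   ] F [ 0.6  0.9 -0.8] w 16.9
tilt fix units [0.03 0.02]
to ang 2.844 units [0.07 0.76] turn -3.53 dz 0.05
to ang 2.544 units [0.4  1.45] turn -6.97 dz 0.05
to ang 2.508 units [0.46 1.52] turn -7.38 dz 0.05
```

Call:
servo_tool(steps=[[[0.03, 0.02, -0.7], [0.0, 0.18, 0.03], 17], [[0, 0, -0.9], [0.01, 0.19, 0.02], 17], [[0, 0, -0.9], [0.03, 0.19, 0], 17], [[0, 0, -0.9], [0.04, 0.18, 0], 17], [[0, 0, 0], [0, 0, 0], 17]])

```text
time_s: 5.92
tool_pos: [0.4639, -0.3001, 0.0388]
eef_rot: [0.001, 0.99, -0.142, 0.001]
ft_force: [-0.3, 0.6, 1.0]
gripper_width: 0.196
```

```bash
python3 st.py
```

```text
t 5.92 pos [ 0.4639 -0.3001  0.0388] r 0.0743 ang 2.87 yaw as ear ang 2.858 tilt [ 0.002 -0.003 -1.   ] F [-0.3  0.6  1. ] w 16.7
tilt fix units [0.03 0.02]
to ang 2.57 units [0.23 0.72] turn -3.29 dz -0.03
to ang 2.27 units [0.74 1.29] turn -6.73 dz -0.03
to ang 2.508 units [0.32 0.85] turn -4.01 dz -0.03
```

Call:
servo_tool(steps=[[[0.03, 0.02, -0.8], [0.04, 0.17, 0], 17], [[0, 0, -0.9], [0.06, 0.18, 0], 17], [[0, 0, -0.9], [0.07, 0.18, 0], 17], [[0, 0, -0.9], [0.08, 0.17, 0], 17], [[0, 0, -0.3], [0.03, 0.08, 0], 17], [[0, 0, 0], [0, 0, 0], 17], [[0, 0, 0], [0, 0, 0], 17]])

```text
time_s: 6.5
tool_pos: [0.4748, -0.2808, 0.04]
eef_rot: [0.002, 0.955, -0.295, 0.002]
ft_force: [-0.1, 0.1, 0.6]
gripper_width: 0.201
```

```bash
python3 st.py; python3 look.py w4
```

```text
t 6.5 pos [ 0.4748 -0.2808  0.04  ] r 0.0722 ang 2.568 yaw as ear ang 2.542 tilt [ 0.003 -0.005 -1.   ] F [-0.1  0.1  0.6] w 17.1
tilt fix units [0.06 0.03]
to ang 2.268 units [0.38 0.66] turn -3.13 dz -0.07
to ang 1.968 units [1.03 1.06] turn -6.57 dz -0.07
to ang 2.508 units [-0.04  0.21] turn -0.39 dz -0.07
6.5 [ 0.4748 -0.2808  0.04  ] yaw y -2.171 tilt [ 0.003 -0.005 -1.   ] 0.200549647613262 [-0.1  0.1  0.6]
ear_full [356.1 177.4] 0.88 [ 0.464  -0.3483  0.045 ]
mark_full [247.5 263.4] 0.8 [ 0.4443 -0.254   0.022 ]
capacitor [249.1 108.4] 0.65 [ 0.5334 -0.3172  0.018 ]
capacitor [101.3 165.5] 0.6 [ 0.5652 -0.2071  0.018 ]
```

View pics/w4.png

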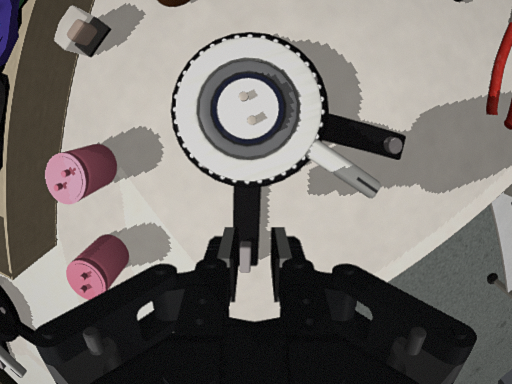

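The ear did not move. The wrist view shows it still next to the stud at (355,172), and the closed fingers standing over the bar at (245,255). I'll project the TCP into the pictures to see why it missed.

Run:
```python
from h import *
from scipy.spatial.transform import Rotation as R
s=observe();q=s["eef_rot"];M=R.from_quat(np.r_[q[1:],q[0]]).as_matrix();p=s["tool_pos"]
c=viewer.camera_info("wrist");K=np.array(c["camera_matrix"],float).reshape(3,3);Rc=cv2.Rodrigues(np.array(c["rvec"],float))[0];t=np.array(c["tvec"],float).ravel()
print("K",K.round(1).tolist(),"cam in tool",(M.T@(-Rc.T@t-p)).round(4),"cam axes in tool",(M.T@Rc.T).round(3).tolist())
def proj(X):
    v=Rc@X+t;r=np.hypot(*v[:2]);th=np.arctan2(r,v[2]);return (K[:2,2]+K[0,0]*th*v[:2]/r).round(1)
for x in(-.011,0,.011):
    for z in(0,-.01,-.02): print(x,z,proj(p+M@np.array([x,.0085,z])))
for n in("top","side"):
    im=viewer.capture(n);cv2.imwrite(f"pics/{n}1.png",im[:,:,::-1])
a=cv2.imread("pics/top1.png")[150:250,240:340];b=cv2.imread("pics/side1.png")[165:265,190:290]
cv2.imwrite("pics/crop2.png",np.hstack([cv2.resize(i,(400,400),interpolation=cv2.INTER_CUBIC) for i in(a,b)]))
```

```text
K [[297.3, 0.0, 254.2], [0.0, 297.3, 191.6], [0.0, 0.0, 1.0]] cam in tool [ 0.0673  0.0002 -0.1735] cam axes in tool [[0.001, -0.964, -0.267], [1.0, 0.001, -0.001], [0.002, -0.267, 0.964]]
-0.011 0 [267.6 237.2]
-0.011 -0.01 [268.2 243.9]
-0.011 -0.02 [268.9 251.4]
0 0 [267.8 221.2]
0 -0.01 [268.5 227.3]
0 -0.02 [269.3 234. ]
0.011 0 [268.1 204.5]
0.011 -0.01 [268.8 209.8]
0.011 -0.02 [269.7 215.7]
```

View pics/crop2.png

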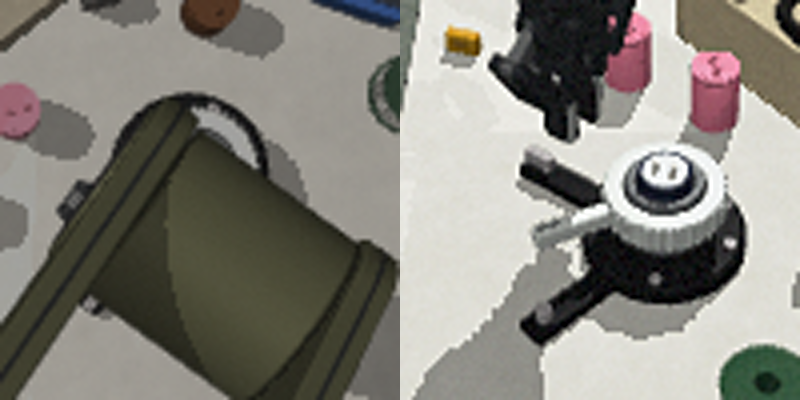

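```bash
python3 - <<'E'
from h import *
from scipy.spatial.transform import Rotation as R
s=observe();q=s["eef_rot"];M=R.from_quat(np.r_[q[1:],q[0]]).as_matrix();p=s["tool_pos"]
c=viewer.camera_info("side");K=np.array(c["camera_matrix"],float).reshape(3,3)
for z in(0,-.01,-.02,-.03,-.04,-.05): 
    v=[cv2.projectPoints((p+M@np.array([0,y,z]))[None],np.array(c["rvec"],float),np.array(c["tvec"],float),K,None)[0].ravel() for y in(-.0085,.0085)]
    print(z,[((a-[190,165])*4+[400,0]).round() for a in v])
E
python3 - <<'E'
import cv2
b=cv2.imread("pics/side1.png")[150:215,195:260];cv2.imwrite("pics/crop3.png",cv2.resize(b,(520,520),interpolation=cv2.INTER_CUBIC))
E
```

```text
0 [array([580., 151.]), array([565., 165.])]
-0.01 [array([579., 140.]), array([564., 155.])]
-0.02 [array([579., 129.]), array([563., 144.])]
-0.03 [array([578., 118.]), array([563., 133.])]
-0.04 [array([578., 107.]), array([562., 122.])]
-0.05 [array([577.,  96.]), array([562., 111.])]
```

View pics/crop3.png

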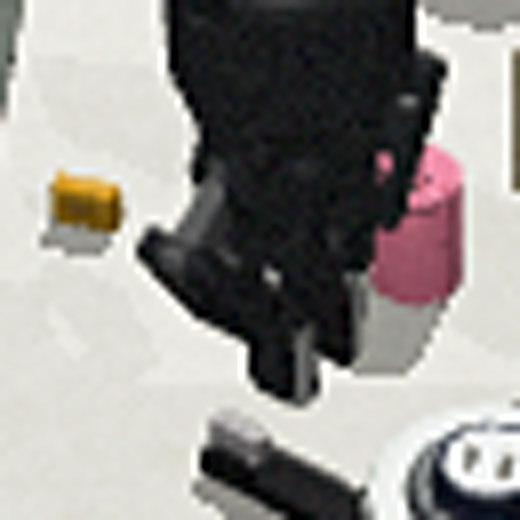

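The side view has the near fingertip about 25 mm higher than the reported TCP, and the wrist view agrees. The fingers passed over the ear. I'll check the ear's current angle, then rise, go back, and descend about 28 mm deeper.

Run:
```python
from fit import *
fit((246,258),(394,144),(248,105),(356,176))
```

```text
B,S,C,E [ 0.4485 -0.2554] [ 0.4586 -0.389 ] [ 0.5338 -0.3178] [ 0.4646 -0.3483]
res mm [-0.2  1.4 -0.4 -1.9  0.7  0.4] centre [ 0.5345 -0.3174] bar ang 2.508
ear ang 3.558 r 0.0765 to go cw 1.05
```

Call:
servo_tool(steps=[[[0.06, 0.03, 0], [0, 0, 0.7], 30], [[0, 0, 0.5], [0, 0, 0.7], 30], [[0, 0, 1], [-0.05, -0.2, 0], 30], [[0, 0, 1], [-0.05, -0.2, 0], 40], [[0, 0, 1], [-0.05, -0.2, 0], 40], [[0, 0, 1], [-0.05, -0.2, 0], 40], [[0, 0, 1], [-0.05, -0.2, 0], 40], [[0, 0, 1], [-0.02, -0.2, 0], 40], [[0, 0, 1], [0, -0.2, 0], 40], [[0, 0, 1], [0, -0.2, 0], 40], [[0, 0, 1], [0, -0.2, 0], 40], [[0, 0, 0], [0, 0, 0], 40]])

```text
time_s: 7.85
tool_pos: [0.4643, -0.3367, 0.0839]
eef_rot: [0.001, 0.991, 0.136, -0.001]
ft_force: [-0.2, 0.3, -0.3]
gripper_width: 0.469
```

```bash
sed -i 's/2.508)/2.508,3.54)/' st.py; python3 st.py
```

```text
t 7.85 pos [ 0.4643 -0.3367  0.0839] r 0.0731 ang 3.372 yaw as ear ang 3.414 tilt [-0.002 -0.003 -1.   ] F [-0.2  0.3 -0.3] w 40.0
tilt fix units [ 0.03 -0.03]
to ang 3.072 units [-0.18  0.73] turn -3.92 dz -1.53
to ang 2.772 units [-0.02  1.48] turn -7.36 dz -1.53
to ang 2.508 units [0.31 2.07] turn -10.38 dz -1.53
to ang 3.54 units [ 0.01 -0.44] turn 1.44 dz -1.53
```

Call:
servo_tool(steps=[[[0.03, -0.03, 0.8], [0.02, -0.25, 0], 40], [[0, 0, 0.8], [0.02, -0.25, 0], 40], [[0, 0, 0], [0, 0, 0], 40], [[0, 0, 0], [0, 0, -0.6], 40], [[0, 0, 0], [0, 0, -0.6], 40], [[0, 0, 0], [0, 0, -0.5], 40], [[0, 0, 0], [0, 0, 0], 40], [[0, 0, 0], [0, 0, 0], 40]])

```text
time_s: 8.52
tool_pos: [0.4655, -0.3499, 0.0324]
eef_rot: [-0.0, 0.981, 0.195, 0.001]
ft_force: [-0.9, 1.1, 0.4]
gripper_width: 0.463
```

```bash
python3 st.py
```

```text
t 8.52 pos [ 0.4655 -0.3499  0.0324] r 0.0761 ang 3.545 yaw as ear ang 3.535 tilt [ 0.002  0.001 -1.   ] F [-0.9  1.1  0.4] w 39.5
tilt fix units [-0.01  0.02]
to ang 3.245 units [-0.21  0.73] turn -3.32 dz 0.19
to ang 2.945 units [-0.18  1.5 ] turn -6.75 dz 0.19
to ang 2.508 units [0.27 2.51] turn -11.77 dz 0.19
to ang 3.54 units [-0.03  0.  ] turn 0.06 dz 0.19
```

Call:
servo_tool(steps=[[[0, 0, 0], [0, 0, -0.35], 40], [[0, 0, 0], [0, 0, -0.35], 40], [[0, 0, 0], [0, 0, 0], 18], [[0, 0, 0], [0, 0, 0], 18], [[0, 0, 0], [0, 0, 0], 18], [[0, 0, -0.4], [-0.04, 0.1, 0], 18], [[0, 0, -0.8], [-0.06, 0.17, 0], 18], [[0, 0, -0.8], [-0.05, 0.17, 0], 18], [[0, 0, 0], [0, 0, 0], 18]])

```text
time_s: 9.27
tool_pos: [0.4638, -0.339, 0.0131]
eef_rot: [0.003, 0.995, 0.103, 0.003]
ft_force: [0.2, -0.2, 0.4]
gripper_width: 0.208
```

```bash
python3 st.py; python3 look.py w5
```

```text
t 9.27 pos [ 0.4638 -0.339   0.0131] r 0.0742 ang 3.401 yaw as ear ang 3.349 tilt [ 0.007 -0.006 -1.   ] F [ 0.2 -0.2  0.4] w 17.8
tilt fix units [0.07 0.08]
to ang 3.101 units [-0.17  0.74] turn -2.84 dz 0.83
to ang 2.801 units [-0.02  1.49] turn -6.28 dz 0.83
to ang 2.508 units [0.33 2.15] turn -9.63 dz 0.83
to ang 3.54 units [ 0.03 -0.36] turn 2.19 dz 0.83
9.27 [ 0.4638 -0.339   0.0131] yaw y -1.364 tilt [ 0.007 -0.006 -1.   ] 0.2080355206265567 [ 0.2 -0.2  0.4]
ear_full [256.5 244.1] 0.73 [ 0.4638 -0.3404  0.045 ]
mark_full [118.1 222.7] 0.74 [ 0.4474 -0.2541  0.022 ]
capacitor [244.3 100.6] 0.97 [ 0.5348 -0.3185  0.018 ]
capacitor [ 29.7 109.1] 0.94 [ 0.5099 -0.1716  0.018 ]
```

View pics/w5.png

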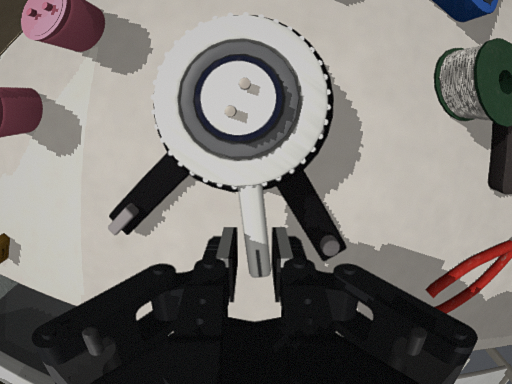

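The fingers now straddle the ear, which runs from (250,190) to (260,275), and it has turned about 0.12 rad with them. I'll continue along the arc.

Call:
servo_tool(steps=[[[0.07, 0.08, -0.5], [-0.05, 0.17, -0.02], 18], [[0, 0, -0.7], [-0.05, 0.18, 0], 18], [[0, 0, -0.7], [-0.03, 0.19, 0], 18], [[0, 0, -0.6], [-0.02, 0.18, 0], 18], [[0, 0, 0], [0, 0, 0], 18]])

```text
time_s: 9.93
tool_pos: [0.4608, -0.322, 0.0129]
eef_rot: [0.003, 1.0, -0.007, 0.001]
ft_force: [-0.1, 0.1, -0.5]
gripper_width: 0.209
```

```bash
sed -i 's/(.038-p/(.013-p/' st.py; python3 st.py
```

```text
t 9.93 pos [ 0.4608 -0.322   0.0129] r 0.0747 ang 3.169 yaw as ear ang 3.127 tilt [ 0.002 -0.006 -1.   ] F [-0.1  0.1 -0.5] w 17.9
tilt fix units [0.07 0.02]
to ang 2.869 units [0.02 0.76] turn -2.97 dz 0.0
to ang 2.569 units [0.34 1.46] turn -6.4 dz 0.0
to ang 2.508 units [0.43 1.58] turn -7.1 dz 0.0
to ang 3.54 units [ 0.13 -0.93] turn 4.73 dz 0.0
```

Call:
servo_tool(steps=[[[0.07, 0.02, -0.6], [-0.01, 0.19, 0], 18], [[0, 0, -0.8], [0.0, 0.2, 0], 18], [[0, 0, -0.8], [0.01, 0.19, 0], 18], [[0, 0, -0.8], [0.02, 0.18, 0], 18], [[0, 0, 0], [0, 0, 0], 18]])

```text
time_s: 10.35
tool_pos: [0.4624, -0.3027, 0.0131]
eef_rot: [0.002, 0.99, -0.138, 0.001]
ft_force: [-0.1, 0.3, -0.8]
gripper_width: 0.211
```

```bash
python3 st.py; python3 look.py w6|grep -v capac
```

```text
t 10.35 pos [ 0.4624 -0.3027  0.0131] r 0.0752 ang 2.909 yaw as ear ang 2.865 tilt [ 0.    -0.004 -1.   ] F [-0.1  0.3 -0.8] w 18.0
tilt fix units [0.05 0.  ]
to ang 2.609 units [0.23 0.72] turn -2.94 dz -0.0
to ang 2.309 units [0.72 1.32] turn -6.38 dz -0.0
to ang 2.508 units [0.37 0.94] turn -4.09 dz -0.0
to ang 3.54 units [ 0.08 -1.57] turn 7.73 dz -0.0
10.35 [ 0.4624 -0.3027  0.0131] yaw y -1.847 tilt [ 0.    -0.004 -1.   ] 0.211239931507512 [-0.1  0.3 -0.8]
ear_full [255.2 245.6] 0.62 [ 0.461  -0.3031  0.045 ]
mark_full [190.8 264.6] 0.62 [ 0.4477 -0.2568  0.022 ]
```

Call:
servo_tool(steps=[[[0.05, 0, -0.7], [0.03, 0.18, 0], 18], [[0, 0, -0.8], [0.06, 0.18, 0], 18], [[0, 0, -0.8], [0.07, 0.17, 0], 18], [[0, 0, -0.8], [0.08, 0.16, 0], 18], [[0, 0, -0.3], [0.02, 0.06, 0], 18], [[0, 0, 0], [0, 0, 0], 18], [[0, 0, 0], [0, 0, 0], 18]])

```text
time_s: 11.18
tool_pos: [0.4694, -0.2841, 0.0133]
eef_rot: [0.002, 0.959, -0.285, -0.0]
ft_force: [-0.2, 0.1, 0.2]
gripper_width: 0.209
```

```bash
python3 st.py; python3 look.py w7|grep -v capac
```

```text
t 11.18 pos [ 0.4694 -0.2841  0.0133] r 0.0752 ang 2.645 yaw as ear ang 2.564 tilt [-0.001 -0.004 -1.   ] F [-0.2  0.1  0.2] w 17.9
tilt fix units [ 0.04 -0.02]
to ang 2.345 units [0.41 0.64] turn -2.52 dz -0.01
to ang 2.045 units [1.04 1.08] turn -5.95 dz -0.01
to ang 2.508 units [0.14 0.32] turn -0.64 dz -0.01
to ang 3.54 units [-0.16 -2.19] turn 11.18 dz -0.01
11.18 [ 0.4694 -0.2841  0.0133] yaw y -2.148 tilt [-0.001 -0.004 -1.   ] 0.20929668286991726 [-0.2  0.1  0.2]
holder_full [241.1 102.8] 0.48 [ 0.5346 -0.317   0.    ]
ear_full [258.6 244.6] 0.61 [ 0.4673 -0.2855  0.045 ]
mark_full [235.  279.4] 0.74 [ 0.4448 -0.2533  0.022 ]
```

View pics/w7.png

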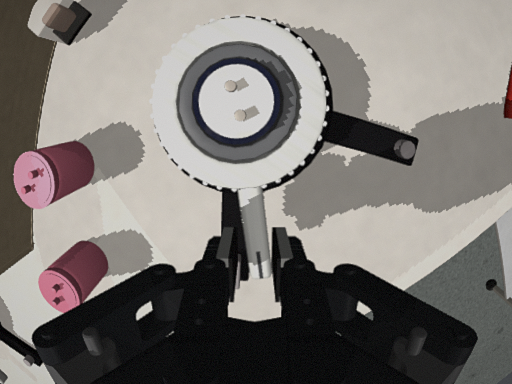

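The ear runs from (250,190) to (261,276), the bar is at about (236,279), the stud at (405,149), and the can is upright at (236,99). I'll measure the angle left to go.

Run:
```python
from fit import *
fit((236,279),(405,149),(237,99),(258.3,250))
fit((236,279),(405,149),(237,99),(256.5,235))
```

```text
B,S,C,E [ 0.4447 -0.254 ] [ 0.4589 -0.3884] [ 0.5332 -0.3179] [ 0.4647 -0.2836]
res mm [ 1.2  0.1 -1.1 -2.2 -0.1  2.1] centre [ 0.5331 -0.3159] bar ang 2.523
ear ang 2.701 r 0.0756 to go cw 0.177
B,S,C,E [ 0.4447 -0.254 ] [ 0.4589 -0.3884] [ 0.5332 -0.3179] [ 0.4725 -0.2876]
res mm [ 1.2  0.1 -1.1 -2.2 -0.1  2.1] centre [ 0.5331 -0.3159] bar ang 2.523
ear ang 2.704 r 0.0668 to go cw 0.181
```

Call:
servo_tool(steps=[[[0.04, -0.02, -0.3], [0.09, 0.14, 0], 18], [[0, 0, -0.3], [0.1, 0.15, 0], 18], [[0, 0, 0], [0.05, 0.07, 0], 18], [[0, 0, 0], [0, 0, 0], 18], [[0, 0, 0], [0, 0, 0], 18]])

```text
time_s: 11.85
tool_pos: [0.4748, -0.274, 0.0132]
eef_rot: [0.001, 0.951, -0.31, -0.001]
ft_force: [-0.9, -0.6, -0.2]
gripper_width: 0.21
```

```bash
python3 st.py|head -1; python3 look.py w8|grep -v capac
```

```text
t 11.85 pos [ 0.4748 -0.274   0.0132] r 0.0762 ang 2.492 yaw as ear ang 2.511 tilt [-0.003 -0.    -1.   ] F [-0.9 -0.6 -0.2] w 18.0
11.85 [ 0.4748 -0.274   0.0132] yaw y -2.201 tilt [-0.003 -0.    -1.   ] 0.21044213048825997 [-0.9 -0.6 -0.2]
ear_full [260.4 245.7] 0.82 [ 0.4717 -0.2758  0.045 ]
mark_full [257.7 276.7] 0.75 [ 0.445  -0.2551  0.022 ]
```

Call:
servo_tool(steps=[[[0, 0, 0], [0.04, 0.06, 0], 18], [[0, 0, 0], [0, 0, 0], 18], [[0, 0, 0], [0, 0, 0], 18]])

```text
time_s: 12.35
tool_pos: [0.4758, -0.2724, 0.0131]
eef_rot: [0.001, 0.951, -0.31, -0.001]
ft_force: [0.5, -0.7, -0.3]
gripper_width: 0.209
```

```bash
python3 st.py|head -1; python3 look.py w9|grep -v capac
```

```text
t 12.35 pos [ 0.4758 -0.2724  0.0131] r 0.0763 ang 2.468 yaw as ear ang 2.511 tilt [-0.003 -0.001 -1.   ] F [ 0.5 -0.7 -0.3] w 17.9
12.35 [ 0.4758 -0.2724  0.0131] yaw y -2.202 tilt [-0.003 -0.001 -1.   ] 0.2092077444824784 [ 0.5 -0.7 -0.3]
ear_full [262.6 244. ] 0.68 [ 0.4729 -0.2757  0.045 ]
mark_full [261.8 274.8] 0.81 [ 0.4457 -0.2565  0.022 ]
```

Call:
servo_tool(steps=[[[0, 0, 0], [0, 0, 0], 40], [[0, 0, 0], [0, 0, 0], 40], [[0, 0, 0], [0, 0, 0], 40], [[0, 0, 0], [0, 0, 0.6], 40], [[0, 0, 0], [0, 0, 0.8], 40], [[0, 0, 0], [0, 0, 0.8], 40], [[0, 0, 0], [0, 0, 0.8], 40], [[0, 0, 0], [0, 0, 0], 40], [[0, 0, 0], [0, 0, 0], 40]])

```text
time_s: 13.35
tool_pos: [0.4737, -0.271, 0.105]
eef_rot: [-0.0, 0.951, -0.31, -0.004]
ft_force: [-0.5, 0.4, -0.2]
gripper_width: 0.472
```

```bash
python3 look.py w10; python3 -c "
import cv2
b=cv2.imread('pics/w10.png')[20:270,110:410];cv2.imwrite('pics/c10.png',cv2.resize(b,(720,600),interpolation=cv2.INTER_CUBIC))"
```

```text
13.35 [ 0.4737 -0.271   0.105 ] yaw y -2.202 tilt [-0.007  0.003 -1.   ] 0.47199044601874746 [-0.5  0.4 -0.2]
ear_full [257.5 193. ] 0.62 [ 0.4724 -0.2734  0.045 ]
mark_full [259.1 218.6] 0.58 [ 0.4458 -0.2563  0.022 ]
capacitor [137.2 149.8] 0.94 [ 0.5639 -0.2038  0.018 ]
capacitor [259.1 101.4] 0.72 [ 0.5305 -0.3177  0.018 ]
```

View pics/c10.png

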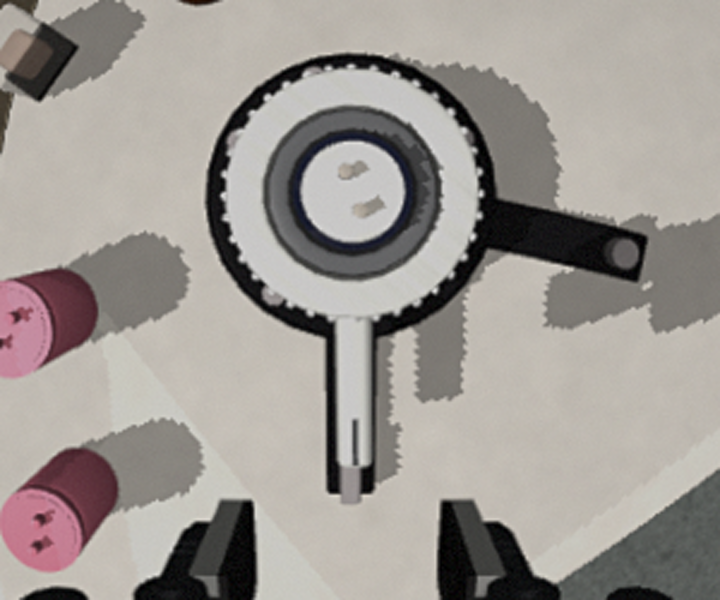

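The ear now lies over the locked-mark arm: in the crop its line runs from (354,320) to (355,465), with the bar at (350,483). The can is seated and upright. I'll fit the remaining angle.

Run:
```python
from fit import *
g=lambda x,y:(110+(x+.5)/2.4-.5,20+(y+.5)/2.4-.5)
for z in((355,440),(354.5,400)): fit(g(350,483),g(625,252),g(353.5,188),g(*z))
```

```text
B,S,C,E [ 0.4457 -0.2522] [ 0.4577 -0.3885] [ 0.5327 -0.3165] [ 0.465  -0.2682]
res mm [ 0.6 -0.3 -0.7 -0.8  0.2  1.1] centre [ 0.5329 -0.3153] bar ang 2.514
ear ang 2.535 r 0.0827 to go cw 0.021
B,S,C,E [ 0.4457 -0.2522] [ 0.4577 -0.3885] [ 0.5327 -0.3165] [ 0.4765 -0.2763]
res mm [ 0.6 -0.3 -0.7 -0.8  0.2  1.1] centre [ 0.5329 -0.3153] bar ang 2.514
ear ang 2.537 r 0.0686 to go cw 0.023
```

About 0.02 rad (just over 1°) remains, which is within measuring error, so I'll leave it. I'll retreat upward, check the bystanders, and hand in.

Call:
servo_tool(steps=[[[0, 0, 0], [0, 0, 0.8], 40], [[0, 0, 0], [0, 0, 0.8], 40], [[0, 0, 0], [0, 0, 0.8], 40], [[0, 0, 0], [0, 0, 0], 40], [[0, 0, 0], [0, 0, 0], 40]])

```text
time_s: 14.02
tool_pos: [0.4678, -0.2671, 0.1701]
eef_rot: [-0.003, 0.951, -0.31, -0.014]
ft_force: [-0.1, 1.1, 0.3]
gripper_width: 0.465
```

Run:
```python
from h import *
viewer.capture("side")
for l in("ear_full","mark_full","capacitor","relay","film_capacitor","solder_spool","side_cutter","holder_empty"):
    print(l,[(np.round(r["pixel"],1).tolist(),round(r["confidence"],2)) for r in viewer.landmark_of("side",l)[:4]])
s=observe();print(s["time_s"],s["tool_pos"],np.round(s["joint_velocities"],3))
print(env.close_job())
```

```text
ear_full [([233.9, 203.5], 0.82)]
mark_full [([223.9, 204.6], 0.58)]
capacitor [([246.2, 186.2], 0.73), ([295.5, 228.2], 0.69), ([269.8, 196.8], 0.55)]
relay [([299.8, 203.5], 0.56)]
film_capacitor [([260.6, 136.0], 0.54), ([205.2, 173.6], 0.47)]
solder_spool [([279.6, 271.1], 0.7)]
side_cutter [([218.4, 305.5], 0.78)]
holder_empty [([261.5, 136.9], 0.67)]
14.4667 [ 0.46774248 -0.26703064  0.16994442] [ 0.001 -0.004 -0.004 -0.001  0.003  0.001]
the job is handed in; nothing more can be done
None
```

I turned the collar of the full holder (the right-hand one) clockwise by about 1.03 rad. Its ear now points at the locked bar, and the job is handed in at about 14.5 s.

- **First pass missed:** the fingertips were about 25 mm higher than the reported TCP, so they passed over the ear without moving it. I went back, descended deeper and straddled the ear. That pass worked.
- **Ear position:** the last clean wrist view, after release, shows the ear lying over the bar's arm. The fit gives about 0.02 rad (just over 1°) short of the bar, which is within measuring error, so I left it.
- **Capacitor:** it is seated and upright in the last wrist view. In the final side picture the detector did not report it. It found only the three look-alikes.
- **Bystanders and empty holder:** in the final side picture they appear within about 4–5 pixels of where they started, which is detector scatter. I never approached the empty holder. I did not measure its collar angle again at the end.
- **One stray detection:** the final check also put the film capacitor at the empty holder (confidence 0.54). Its other detection, at its original place, scored 0.47, and I take the first as false.

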